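Feel along the rubber feet of an egg board

TASK

Run your closed fingertips, hand pointing down, along the curved row of five rubber feet on the egg-shaped board, from the foot at the board's narrow tip to the one at the broad end, so that each foot in turn gives a little under a light touch, to check that all are springy; from foot to foot stay low over the row, no more than 4 cm above it. Be gentle: do not squash a foot hard, shift or lift the board, or disturb the jar, sanding block, dowel offcut and other things about, and finish with the hand clear and every foot sprung back up.

Things in the scene. Friction and masses are not known exactly. Their poses are not given: they have to be found in the camera images.
- board: Loose egg-shaped plywood board, 0.65 kg, 300 x 220 mm, 18 mm thick, flat on the bench, bare wood up. x points along the egg to its narrow end, y to the side with the feet, z up. Origin on the underside, 25 mm from mid-length towards the narrow end and 40 mm from the long axis towards the feet: the narrow tip is at x = 125, y = -40 mm, the broad end at x = -175, y = -40 mm.
- foot1_top (a point): Top centre of rubber foot 1 of 5 (at the very tip of the narrow end), at x = 103, y = -40 mm in the board's frame. Each foot is a dark domed round bumper, 22 mm across, 16 mm tall, standing on the board (top 34 mm above the bench). The five follow the board's rim about 22 mm inside it, about 60 mm apart.
- foot2_top (a point): Top centre of rubber foot 2 of 5 (second), at x = 65, y = 1 mm in the board's frame. Each foot is a dark domed round bumper, 22 mm across, 16 mm tall, standing on the board (top 34 mm above the bench). The five follow the board's rim about 22 mm inside it, about 60 mm apart.
- foot3_top (a point): Top centre of rubber foot 3 of 5 (third, the middle one), at x = 10, y = 24 mm in the board's frame. Each foot is a dark domed round bumper, 22 mm across, 16 mm tall, standing on the board (top 34 mm above the bench). The five follow the board's rim about 22 mm inside it, about 60 mm apart.
- foot4_top (a point): Top centre of rubber foot 4 of 5 (fourth), at x = -46, y = 46 mm in the board's frame. Each foot is a dark domed round bumper, 22 mm across, 16 mm tall, standing on the board (top 34 mm above the bench). The five follow the board's rim about 22 mm inside it, about 60 mm apart.
- foot5_top (a point): Top centre of rubber foot 5 of 5 (last, on the shoulder of the broad end), at x = -104, y = 39 mm in the board's frame. Each foot is a dark domed round bumper, 22 mm across, 16 mm tall, standing on the board (top 34 mm above the bench). The five follow the board's rim about 22 mm inside it, about 60 mm apart.
- gap1 (a point): Point in the air midway between the tops of feet 1 and 2, level with them (16 mm above the board).
- gap2 (a point): Point in the air midway between the tops of feet 2 and 3, level with them (16 mm above the board).
- gap3 (a point): Point in the air midway between the tops of feet 3 and 4, level with them (16 mm above the board).
- gap4 (a point): Point in the air midway between the tops of feet 4 and 5, level with them (16 mm above the board).
- foot1 (a joint): How far foot 1 is squashed down, m: 0 untouched, 0.008 fully squashed. Springy, 0.6 N per mm, rises again by itself; past 8 mm it is hard. A touch counts from 1.5 mm.
- foot2 (a joint): How far foot 2 is squashed down, m: 0 untouched, 0.008 fully squashed. Springy, 0.6 N per mm, rises again by itself; past 8 mm it is hard. A touch counts from 1.5 mm.
- foot3 (a joint): How far foot 3 is squashed down, m: 0 untouched, 0.008 fully squashed. Springy, 0.6 N per mm, rises again by itself; past 8 mm it is hard. A touch counts from 1.5 mm.
- foot4 (a joint): How far foot 4 is squashed down, m: 0 untouched, 0.008 fully squashed. Springy, 0.6 N per mm, rises again by itself; past 8 mm it is hard. A touch counts from 1.5 mm.
- foot5 (a joint): How far foot 5 is squashed down, m: 0 untouched, 0.008 fully squashed. Springy, 0.6 N per mm, rises again by itself; past 8 mm it is hard. A touch counts from 1.5 mm.
- jar: Glue jar with steel lid, 44 mm across, 50 mm tall, standing on the board away from the row; origin at its underside.
- sander: Cork sanding block 86 x 46 x 26 mm, lying on the board; origin at its underside, x along its length.
- offcut: Upright wooden dowel offcut, 18 mm across, 35 mm tall, standing loose on the board between feet and jar; origin at its underside.
- brush: Paint brush lying on the bench, handle along its -x; loose.
- tape: Roll of paper tape lying flat, 90 mm across, 25 mm tall; origin at its underside.
- mug: White mug 76 mm across, 90 mm tall; origin at its underside.
- driver: Screwdriver lying on the bench, handle along its -x; loose.
Not all that is in view belongs to the job. Of the things shaped like the mug, the white one is meant.

How it is judged:
By the outcome, as a careful person would: the job done as asked, in the order asked, and still so for the second after the job is handed in, with the robot touching nothing.
It also fails if it takes over 48 s, if anything falls off the work surface, if the arm or the gripper's body presses on something with over 40 N, if the wrist force passes 120 N, or if a joint passes its speed limit or range.

ROBOT

A 6-joint arm with a two-finger parallel gripper is mounted at the origin on the work surface. World frame = base frame: x ahead of the robot, y to its left, z up, the work surface at z = 0. Lengths are in m, angles in rad, forces in N, time in s.
With the tool pointing down it reaches from about 0.325 to 0.9 m from the base axis. Payload 6.1 kg.
Tool frame: the origin (TCP) lies midway between the tips of the shut fingers; the grasp point (between the pads) lies 19 mm behind it; z points along the fingers, y is the line along which they close (so a half turn about z gives the same grasp; the last joint's range is limited). The gripper opens to 85 mm and grips with 20 to 120 N. Pads are 22 mm wide; open, the fingers measure 114 mm over their backs; the gripper's body (76 mm by 85 mm) begins 54 mm behind the grasp point. The pads swing forward as they close: fully open they stand 13 mm farther back than shut.
Start: joints at [-1.427, 0.22, 1.526, -0, 1.395, -0.126], TCP at [0.167, -0.602, 0.231] pointing down, gripper open.
Joint ranges: [-2.98, 2.98], [-0.91, 2.08], [0.09, 2.57], [-1.24, 4.39], [0.2, 2.65], [-2.68, 2.68]. Speed limits (rad/s): [2.57, 2.57, 3.01, 3.14, 3.14, 3.14].

INTERFACE

Orientations are given as [roll, pitch, yaw] about the fixed x, y, z axes, in that order (R = Rz(yaw) Ry(pitch) Rx(roll)).
In Python, from plant import movep, move_l, set_joints, gripper_to, hold, inverse_kinematics, observe, get_image, get_calibration, Unreachable, job_done gives the robot as it stands. Calls block until the motion is done:
- movep(position, orientation): joint-space move of the TCP to a pose.
- move_l(position, feed=0.15, rotation=None, max_force=None): straight line of the TCP; rotation=None keeps the orientation; feed is the mean speed in m/s. With max_force (N) it stops when the force on the tool has changed by that much, and returns True; else False.
- set_joints(angles): joint-space move.
- gripper_to(opening, f_grip=None): finger opening in m; f_grip is the grip in N (None keeps the last); returns when the fingers have stopped.
- hold(seconds).
- inverse_kinematics(position, orientation): joint angles nearest the present ones, or None.
- observe(): the state.
- get_image(name): name is "scene" or "top"; returns (picture, depth): 420x560x3 uint8, red, green, blue; 420x560 float32, m along the optical axis (not along the pixel's ray), 0 where there is no reading.
- get_calibration(name): a dict with "intrinsics" (3x3 intrinsics, pixels), "dist_coeffs" ([k1, k2, p1, p2, k3] as OpenCV has them; the pictures are not rectified), "world_from_camera" (4x4, takes a point from camera to world coordinates). Camera axes: x right, y down, z forward; pixel columns grow to the right and rows downward; lengths in m; the calibration is good to about 2 mm. A picture is of the moment at which its call begins. get_calibration takes no time and is no camera call.
A pose or a line that the arm cannot do raises Unreachable and nothing moves.
- job_done(): hands the job in; it is judged then, once.
The state is a dict: "time_s": time; "q": joint angles; "joint_velocities": joint speeds; "joint_torque": joint torques, N m; "eef_pos": TCP position; "tcp_rot": TCP orientation; "ft_force": force on the tool from outside, world axes, zero at the start; "torque": the same for the moment, N m; "opening": finger opening in m; "grasp_force": force on a finger pad.
Only numpy, scipy, OpenCV 4.12 (cv2) and the standard library are available. Lean on these libraries where they do the work, as an engineer would, in place of code of your own. Each camera call takes 0.05 s, during which the arm holds its last target. There are 200 camera calls.

## Working session

There is one attempt and no reset: what is moved stays moved. The work goes in short steps, each a Python script; the robot and the scene stay as the last script left them, time stands still between calls to the robot, and variables do not carry over. Pictures are saved under pics/ and viewed, at most 10 in all, crops included, and the job is handed in when it is done.

```bash
mkdir -p pics; ls
python3 - <<'E'
from plant import *
import cv2,numpy as np
for n in("top","scene"):
    im,d=get_image(n); np.savez(f"{n}.npz",im=im,d=d)
    cv2.imwrite(f"pics/{n}.png",im[:,:,::-1])
    c=get_calibration(n); print(n,c)
print(observe())
E
```

```text
pics
top {'intrinsics': array([[452.35018355,   0.        , 282.17419349],
       [  0.        , 452.35018355, 211.90100264],
       [  0.        ,   0.        ,   1.        ]]), 'dist_coeffs': array([-0.05914044,  0.        ,  0.        ,  0.        ,  0.        ]), 'world_from_camera': array([[-7.65064878e-03, -9.83989541e-01,  1.78061932e-01,
         3.34670898e-01],
       [-9.99968581e-01,  7.89784717e-03,  6.79486074e-04,
         4.44017572e-03],
       [-2.07491311e-03, -1.78051139e-01, -9.84019048e-01,
         1.25249777e+00],
       [ 0.00000000e+00,  0.00000000e+00,  0.00000000e+00,
         1.00000000e+00]])}
scene {'intrinsics': array([[528.81350419,   0.        , 287.71730256],
       [  0.        , 528.81350419, 216.53028118],
       [  0.        ,   0.        ,   1.        ]]), 'dist_coeffs': array([-0.0808479,  0.       ,  0.       ,  0.       ,  0.       ]), 'world_from_camera': array([[-0.08722213,  0.82844086, -0.5532432 ,  1.23168774],
       [ 0.99618382,  0.07430603, -0.04578661,  0.03894909],
       [ 0.00317781, -0.55512553, -0.83176051,  1.056872  ],
       [ 0.        ,  0.        ,  0.        ,  1.        ]])}
{'time_s': 0.1, 'q': array([-1.42711484e+00,  2.21177429e-01,  1.52751439e+00, -3.41442721e-05,
        1.39465983e+00, -1.26118499e-01]), 'joint_velocities': array([ 0.00128274, -0.0022735 , -0.00149422, -0.00097992,  0.00228955,
        0.00179216]), 'joint_torque': array([ 7.56979771e-04, -4.98247576e+01, -3.90546513e+01, -2.45109168e-04,
        5.67648633e-03,  1.37299145e-05]), 'eef_pos': array([ 0.16648264, -0.60185612,  0.23028056]), 'tcp_rot': array([-3.13984340e+00, -1.87915909e-04,  2.69805837e-01]), 'ft_force': array([0.23741406, 0.57103322, 0.48985687]), 'torque': array([-0.00879794,  0.05812004,  0.03025727]), 'grasp_force': 0.0, 'opening': 0.08568239379568802}
```

View pics/top.png

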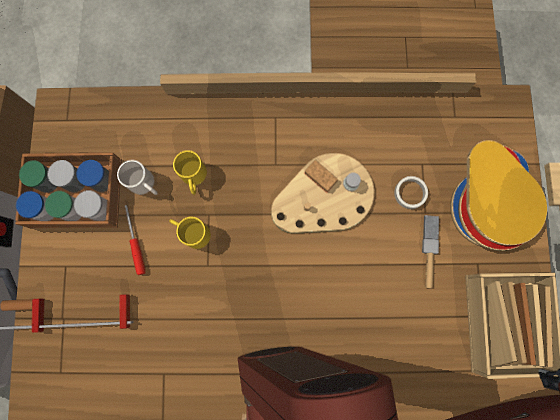

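View pics/scene.png

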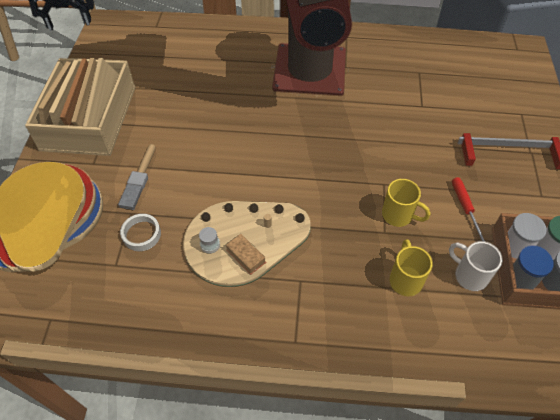

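Top view: feet run from about (281,216) at the narrow tip, through (299,224), (321,224) and (343,221), to (360,210). The dowel is near (310,208) and the jar at (352,182). In the scene view foot 1 is at (300,217) and foot 5 at (206,217).

```bash
cat > v.py <<'E'
import cv2,numpy as np
from plant import get_calibration
def ray(n,p):
    c=get_calibration(n);T=c["world_from_camera"]
    u=cv2.undistortPoints(np.array([[p]],float),c["intrinsics"],c["dist_coeffs"])[0,0]
    d=T[:3,:3]@[u[0],u[1],1];return T[:3,3],d/np.linalg.norm(d)
def plane(n,p,z):
    o,d=ray(n,p);return o+d*(z-o[2])/d[2]
def tri(a,b):
    (o1,d1),(o2,d2)=a,b
    s=np.linalg.lstsq(np.c_[d1,-d2],o2-o1,rcond=None)[0]
    p,q=o1+d1*s[0],o2+d2*s[1];return (p+q)/2,np.linalg.norm(p-q)
F=np.array([[103,-40],[65,1],[10,24],[-46,46],[-104,39]])/1000
def rigid(P,Q):
    a,b=P.mean(0),Q.mean(0);A,B=P-a,Q-b
    th=np.arctan2((A[:,0]*B[:,1]-A[:,1]*B[:,0]).sum(),(A*B).sum())
    R=np.array([[np.cos(th),-np.sin(th)],[np.sin(th),np.cos(th)]]);return R,b-R@a,th
E
python3 - <<'E'
from v import *
guess={"top":[(281,216),(299,224),(321,224),(343,221),(360,210)],"scene":[(300,217),(279,209),(253,208),(229,208),(206,217)]}
C={}
for n,g in guess.items():
    im=np.load(n+".npz")["im"]; gr=im.max(2)
    m=(gr<70).astype(np.uint8)
    k,l,st,ce=cv2.connectedComponentsWithStats(m)
    C[n]=[]
    for p in g:
        i=1+np.argmin(np.linalg.norm(ce[1:]-p,axis=1));C[n].append(ce[i]);print(n,p,ce[i].round(1),st[i,2:])
    o=np.array(g).mean(0).astype(int)
    s=im[o[1]-80:o[1]+50,o[0]-80:o[0]+80,::-1];cv2.imwrite(f"pics/{n}c.png",cv2.resize(s,None,fx=4,fy=4)[:600])
P=[]
for a,b in zip(C["top"],C["scene"]):
    p,e=tri(ray("top",a),ray("scene",b));P.append(p);print(p.round(4),round(e,4))
P=np.array(P)
R,t,th=rigid(F,P[:,:2]);print(t,th);print(((F@R.T+t)).round(4),((F@R.T+t)-P[:,:2]).round(4))
for n in C:
    Q=np.array([plane(n,a,.028)[:2] for a in C[n]]);R,t,th=rigid(F,Q);print(n,t,th,((F@R.T+t)-Q).round(4).tolist())
p,e=tri(ray("top",(310,206)),ray("scene",(267,218)));print("dowel",p,e)
E
```

```text
top (281, 216) [280.2 216. ] [ 7  7 40]
top (299, 224) [298.9 223.5] [ 7  6 37]
top (321, 224) [320.8 222.1] [ 7  7 40]
top (343, 221) [342.2 220.6] [ 7  7 37]
top (360, 210) [360.  209.4] [ 7  7 39]
scene (300, 217) [299.4 217.5] [ 8  8 53]
scene (279, 209) [278.5 208.6] [ 8  8 52]
scene (253, 208) [253.4 207.6] [ 8  8 51]
scene (229, 208) [228.  207.4] [ 7  8 49]
scene (206, 217) [205.4 216.5] [ 8  8 51]
[0.5453 0.0103 0.0244] 0.0012
[ 0.5243 -0.0411  0.0242] 0.0012
[ 0.5275 -0.1009  0.0252] 0.0006
[ 0.5314 -0.1607  0.0238] 0.0016
[ 0.5622 -0.2103  0.0244] 0.0005
[ 0.55320374 -0.09960149] 2.01209697631075
[[ 0.5454  0.0106]
 [ 0.5245 -0.0413]
 [ 0.5272 -0.1008]
 [ 0.5313 -0.1608]
 [ 0.5624 -0.2103]] [[ 0.      0.0003]
 [ 0.0002 -0.0002]
 [-0.0003  0.0001]
 [-0.0001 -0.0002]
 [ 0.0002 -0.    ]]
top [ 0.55257327 -0.09879   ] 2.0116618396630312 [[0.0001, 0.0006], [0.0002, -0.0001], [-0.0005, 0.0004], [-0.0, -0.0007], [0.0002, -0.0001]]
scene [ 0.5556101  -0.09961108] 2.012745353725069 [[-0.0, 0.0008], [-0.0, 0.0001], [0.0002, -0.0001], [-0.0004, -0.0002], [0.0003, -0.0006]]
dowel [ 0.56827319 -0.0669874   0.04703783] 0.006805005663028055
```

View pics/topc.png

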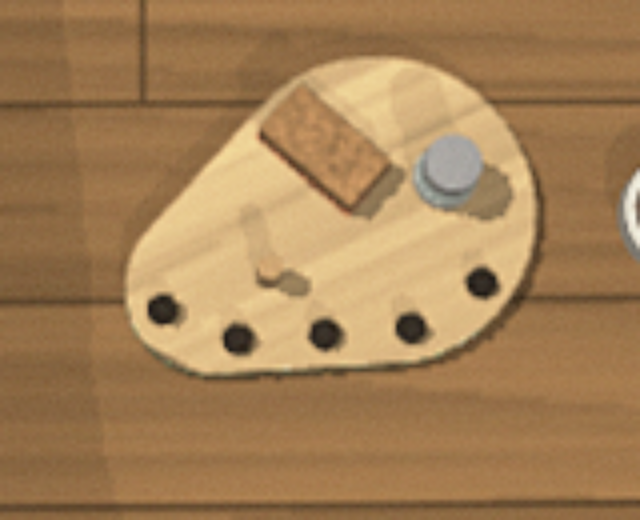

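View pics/scenec.png

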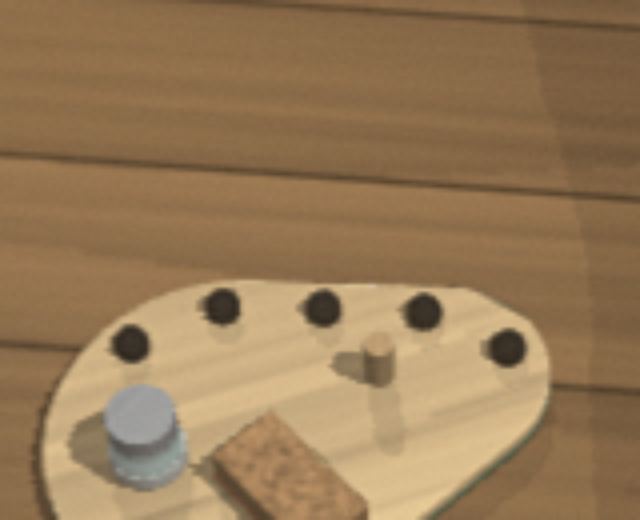

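Crops: the dark dome centroids fit the foot layout to within 0.3 mm. They triangulate to a height of about 24 mm, which is mid-dome and fits a 34 mm top. The dowel stands about 40 mm from the row, near foot 2 (crop 268,270). Next I'll go above foot 1, take a look, and feel it with a force guard.

```bash
cat > run.py <<'E'
from plant import *
from v import *
P=np.array([[.5454,.0106],[.5245,-.0413],[.5272,-.1008],[.5313,-.1608],[.5624,-.2103]])
def press(i,zend=.0295,f=2.6):
    f0=np.mean([observe()["ft_force"]],axis=0)
    hit=move_l([*P[i],zend],feed=.012,max_force=f)
    s=observe();print(i+1,hit,s["eef_pos"].round(4),(s["ft_force"]-f0).round(2),round(s["time_s"],1))
E
python3 - <<'E'
from run import *
gripper_to(0.0)
D=[np.pi,0,0]
movep([*P[0],.12],D)
print(observe()["time_s"],observe()["eef_pos"],observe()["opening"])
move_l([*P[0],.05],feed=.08);hold(.3)
for n in("scene","top"):
    im,_=get_image(n);s=im[140:260,210:370,::-1] if n=="scene" else im[130:250,240:400,::-1]
    cv2.imwrite(f"pics/{n}2.png",cv2.resize(s,None,fx=4,fy=4))
for k in range(3): print(observe()["ft_force"]);hold(.05)
print(observe()["time_s"],observe()["eef_pos"],observe()["tcp_rot"])
E
```

```text
3.45 [0.54563324 0.00984986 0.12017087] 8.614288307806394e-05
[ 0.7399614   0.49303509 -0.20888176]
[-0.22847445 -0.37813349 -0.11342795]
[-0.34196297  0.46458966 -0.25778446]
5.025 [0.54540336 0.01060309 0.05005374] [ 3.14158977e+00 -4.69194110e-05  4.07667706e-05]
```

View pics/scene2.png

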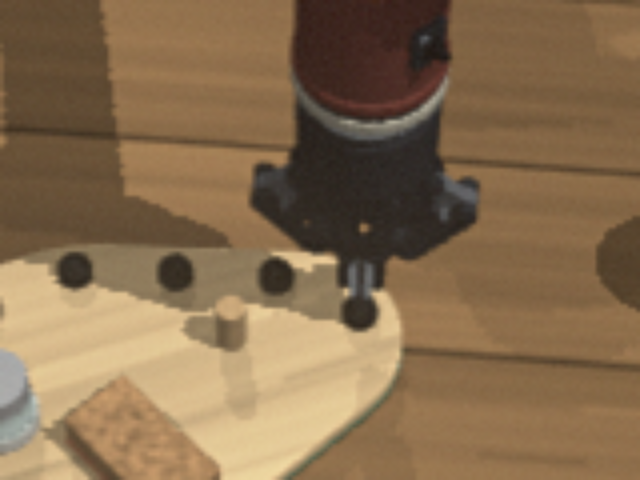

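The fingertips hang directly above foot 1 (crop 360,310) and are well clear of the dowel (230,325). Now feeling foot 1.

Run:
```python
from run import *
move_l([*P[0],.036],feed=.04);hold(.2)
press(0)
f=[]
for k in range(10): f.append(observe()["ft_force"]);hold(.02)
a=np.mean(f,0);print(a.round(2),observe()["eef_pos"].round(4))
im,_=get_image("scene");cv2.imwrite("pics/s3.png",cv2.resize(im[140:260,210:370,::-1],None,fx=4,fy=4))
move_l([*P[0],.043],feed=.04);hold(.1)
f=[]
for k in range(10): f.append(observe()["ft_force"]);hold(.02)
print("free",np.mean(f,0).round(2),observe()["time_s"])
```

```text
1 False [0.5457 0.0106 0.0297] [ 0.86 -0.28  2.75] 6.4
[ 0.57 -0.03  2.46] [0.5457 0.0105 0.0297]
free [-0.12  0.06 -0.13] 7.3917
```

Foot 1 gave about 4.3 mm at 2.6 N and let go cleanly. I'll do the other four the same way.

Run:
```python
from run import *
def mean():
    f=[]
    for k in range(8): f.append(observe()["ft_force"]);hold(.02)
    return np.mean(f,0)
for i in range(1,5):
    move_l([*P[i],.043],feed=.05);move_l([*P[i],.036],feed=.04);hold(.1)
    a=mean();press(i,f=3.2);b=mean();print("  mean",(b-a).round(2))
    move_l([*P[i],.043],feed=.04)
move_l([*P[4],.20],feed=.12);hold(.3)
print(observe()["time_s"])
for n in("top","scene"):
    im,_=get_image(n);np.savez(n+"9.npz",im=im)
    a=np.load(n+".npz")["im"]
    d=(cv2.absdiff(a,im).max(2)>40)
    cv2.imwrite(f"pics/{n}9.png",im[:,:,::-1])
```

```text
2 False [ 0.5248 -0.0414  0.0297] [0.59 0.05 2.42] 9.9
  mean [ 0.33 -0.08  2.38]
3 False [ 0.5274 -0.1009  0.0297] [ 0.39 -0.07  2.56] 13.1
  mean [ 0.25 -0.47  2.26]
4 False [ 0.5315 -0.1609  0.0297] [-0.19  0.29  1.89] 16.4
  mean [-0.17 -0.21  2.5 ]
5 False [ 0.5626 -0.2104  0.0298] [0.07 0.12 1.6 ] 19.5
  mean [0.22 0.2  2.5 ]
21.925
```

View pics/scene9.png

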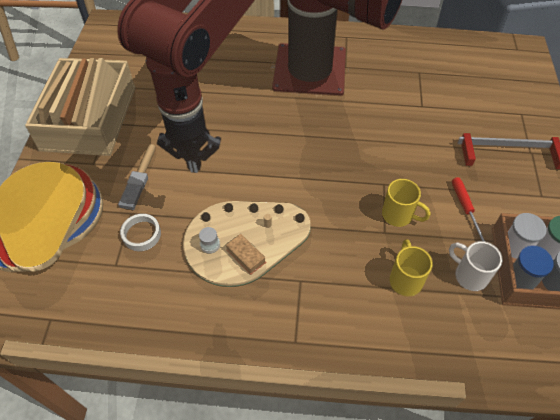

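All the feet are in their first positions ((300,217) to (206,217)). The dowel, jar and sanding block are undisturbed, and the hand is clear.

```bash
python3 -c "
from plant import *
print(job_done())"
```

```text
the job is handed in; nothing more can be done
None
```

The job is handed in: all five feet were pressed in order from tip to broad end, about 4 mm each at about 2.5 N, and in the last picture they look sprung back, with the hand clear and nothing seen to have moved (about 22 s of the 48 s used).

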